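# Transfer capacitors from the ageing stand to the measuring block in the same order

### The arm

A 6-joint arm with a two-finger parallel gripper is mounted at the origin on the work surface. World frame = base frame: x ahead of the robot, y to its left, z up, the work surface at z = 0. Lengths are in m, angles in rad, forces in N, time in s.
With the tool pointing down it reaches from about 0.25 to 0.725 m from the base axis. Payload 4 kg.
Tool frame: the origin (TCP) lies between the finger pads; the fingertips stand 8 mm ahead of it and the grasp point (between the pads) lies 11 mm behind it (bot.tip_reach is the distance from the TCP to the fingertips, in m); z points along the fingers, y is the line along which they close (so a half turn about z gives the same grasp; the last joint's range is limited). The gripper opens to 85 mm and grips with 20 to 120 N. Pads are 22 mm wide; open, the fingers measure 114 mm over their backs; the gripper's body (76 mm by 85 mm) begins 54 mm behind the grasp point. The pads swing forward as they close: fully open they stand 13 mm farther back than shut.
Start: joints at [1.217, 0.241, 0.005, 1.335, 0, 1.571], TCP at [0.173, 0.469, 0.239] pointing down, gripper open.
Joint ranges: [-2.72, 2.72], [-1.05, 1.87], [-1.09, 1.28], [-1.99, 2.15], [-1.42, 1.44], [-3.14, 3.14]. Speed limits (rad/s): [2.79, 2.79, 3.14, 3.14, 3.14, 3.14].

### API

Orientations are given as a unit quaternion [x, y, z, w].
In Python, from workcell import bot gives the robot as it stands.
- The arm moves only by the tool move_arm, never from a script. Its argument "deltas" is a list of rows, each a list of 7 numbers: the opening, from 0 (shut) to 1 (fully open), then the shift along the tool's x, y, z in mm, then the turn, a rotation vector about the tool's x, y, z in degrees. In form: [[gripper, tx, ty, tz, ax, ay, az], ...]. A call has 1 to 10 rows; each row shifts and turns the commanded pose from where the row before left it, along the tool's axes as they then stand; what a row does not reach is not made up. A row lasts 1/12 s, in which the tool goes at most 41.7 mm and 7.16 degrees, less where a joint would pass 70% of its speed; a pose out of reach is approached as far as the arm can. A call is refused whole if a number of a shift passes 41.7 or a number of a turn 7.16, either way. A call with a gripper value outside its range is refused whole. The fingers move at their own pace and stop on an object; the grip force is fixed at half the most. Time passes only in rows, so rows that do not move let the fingers close. It gives the time, the measured TCP pose, the force, the opening and the grip force at its end, in the units of the state.
- bot.get_obs(): the state, without advancing time (a new reading comes with each control period).
- bot.camera(name): name is "scene" or "top" or "wrist"; returns the picture (384x512x3 uint8, blue, green, red); there is no depth.
- bot.calibration(name): a dict with "K" (3x3 intrinsics, pixels), "dist_coeffs" ([k1, k2, p1, p2, k3] as OpenCV has them; the pictures are not rectified), "position" and "orientation" of the camera in the world. Camera axes: x right, y down, z forward; pixel columns grow to the right and rows downward; lengths in m; the calibration is good to about 2 mm. A picture is of the moment at which its call begins: read the wrist's pose just before it. calibration takes no time and is no camera call; for the wrist camera it gives the pose at the moment of the call.
- bot.job_done(): hands the job in; it is judged then, once.
Trained networks look in the newest picture that a camera, given by its name, has taken for a name from the list of things; names that differ only in an ending like _2 or _b are one class to them, and where a whole thing is asked for, a point or a joint stands for the part that bears it (a point fixed in the world has none). Each returns a list of dicts, best first, with "conf" (0 to 1); they miss things now and then, are a little off and sometimes report something else, mostly with a low value. They report only what shows in the picture. A call takes as long as a camera call. They do not tell look-alikes from the thing itself.
- bot.outline_of(query, camera): "pixels" (384x512 bool, what is visible of it) and "rect" ([left, top, width, height] in pixels, round what is visible of it).
The state is a dict: "clock": time; "joint_pos": joint angles; "joint_vel": joint speeds; "tau": joint torques, N m; "eef_pos": TCP position; "tool_rot": TCP orientation; "ft_force": force on the tool from outside, world axes, zero at the start; "ft_torque": the same for the moment, N m; "grip_width": finger opening in m; "grasp_force": force on a finger pad.
Only numpy, scipy, OpenCV 4.12 (cv2) and the standard library are available. Lean on these libraries where they do the work, as an engineer would, in place of code of your own. Each camera call takes 0.05 s, during which the arm holds its last target. There are 200 camera calls.

### The job

Move the four can capacitors from the ageing stand into the bays of the empty measuring block, keeping their order counted from the post: the one that starts nearest the stand's post goes into the bay nearest the block's post, the next into the next bay, and so on, so that the test log still matches. Stand each one upright on the floor of its bay and never let one tip over; leave the roll of tape and the screwdriver where they lie.

Things in the scene. Friction and masses are not known exactly. Their poses are not given: they have to be found in the camera images.
- cap_wide_tall_mid (a point): Centre (half-way up) of the wide and tall can capacitor: loose upright dark cylinder with a bright metal top, 36 mm in diameter, 80 mm tall, about 110 g; z up, yaw arbitrary. It starts on the floor of a cup of the stand, centre 47 mm above the table. Grip it here or slightly higher, fingers closing across the row (cup y axis).
- cap_wide_short_mid (a point): Centre (half-way up) of the wide and short can capacitor: loose upright dark cylinder with a bright metal top, 36 mm in diameter, 60 mm tall, about 85 g; z up, yaw arbitrary. It starts on the floor of a cup of the stand, centre 37 mm above the table. Grip it here or slightly higher, fingers closing across the row (cup y axis).
- cap_slim_tall_mid (a point): Centre (half-way up) of the slim and tall can capacitor: loose upright dark cylinder with a bright metal top, 25 mm in diameter, 80 mm tall, about 60 g; z up, yaw arbitrary. It starts on the floor of a cup of the stand, centre 47 mm above the table. Grip it here or slightly higher, fingers closing across the row (cup y axis).
- cap_slim_short_mid (a point): Centre (half-way up) of the slim and short can capacitor: loose upright dark cylinder with a bright metal top, 25 mm in diameter, 60 mm tall, about 45 g; z up, yaw arbitrary. It starts on the floor of a cup of the stand, centre 37 mm above the table. Grip it here or slightly higher, fingers closing across the row (cup y axis).
- cup1: Fixed square grey cup of the ageing stand in which the wide and tall capacitor starts: 50 x 50 mm, inside 44 x 44 mm; origin at the centre of its underside, 4 mm above the table; floor 3 mm, rim 10 mm above the origin. The four cups form a straight row at 55 mm spacing, their order varies; x along the row, y across, z up.
- cup2: Fixed square grey cup of the ageing stand in which the wide and short capacitor starts: 50 x 50 mm, inside 44 x 44 mm; origin at the centre of its underside, 4 mm above the table; floor 3 mm, rim 10 mm above the origin. The four cups form a straight row at 55 mm spacing, their order varies; x along the row, y across, z up.
- cup3: Fixed square grey cup of the ageing stand in which the slim and tall capacitor starts: 50 x 50 mm, inside 44 x 44 mm; origin at the centre of its underside, 4 mm above the table; floor 3 mm, rim 10 mm above the origin. The four cups form a straight row at 55 mm spacing, their order varies; x along the row, y across, z up.
- cup4: Fixed square grey cup of the ageing stand in which the slim and short capacitor starts: 50 x 50 mm, inside 44 x 44 mm; origin at the centre of its underside, 4 mm above the table; floor 3 mm, rim 10 mm above the origin. The four cups form a straight row at 55 mm spacing, their order varies; x along the row, y across, z up.
- stand_post: Steel post with a black knob, 48 mm tall, 24 mm across the knob, fixed at the first end of the ageing stand. Origin: centre of its foot, 4 mm above the table. In line with the cups, 55 mm beyond the centre of the nearest; the other end has only a flat screw. Which end has the post varies.
- block: Fixed aluminium measuring block, 310 x 62 x 14 mm; origin at the centre of its underside, on the table; x along its row, z up. Four empty square bays, 44 x 44 mm, 7 mm deep (floor at z = 7 mm), centred on its x axis at x = +82.5, +27.5, -27.5, -82.5 mm. Its post (like the stand's, top at 62 mm) is at x = +137.5 mm. It lies beside the stand, left or right of it.
- tape: Bystander: a roll of dark tape lying flat, 62 mm across, 18 mm high; origin at the centre of its underside. Leave it alone.
- driver: Bystander: a screwdriver 170 mm long lying on the table along its x axis. Leave it alone.
Things that resemble listed ones, but are neither listed nor needed, are in the scene too. Leave any yellow look-alike of the part that bears cap_slim_tall_mid alone.

How it is judged:
By the outcome, as a careful person would: the job done as asked, in the order asked, and still so for the second after the job is handed in, with the robot touching nothing.
It also fails if it takes over 120 s, if anything falls off the work surface, if the arm or the gripper's body presses on something with over 40 N, if the wrist force passes 120 N, or if a joint passes its speed limit or range.

## Working session

There is one attempt and no reset: what is moved stays moved. The work goes in short steps, Python scripts to look and compute and a tool call to move; the robot and the scene stay as the last step left them, time stands still between calls to the robot, and variables do not carry over. Pictures are saved under pics/ and viewed, at most 14 in all, crops included, and the job is handed in when it is done.

Besides the shell and the picture viewer there is one more tool, called as name(argument=value, ...), one argument or row to a line, values as JSON. move_arm: Moves the arm, as the interface text tells. Its arguments: {"type":"object","properties":{"deltas":{"type":"array","items":{"type":"array","items":{"type":"number"}}}},"required":["deltas"]}

```bash
mkdir -p pics; python3 - <<'E'
from workcell import bot
import cv2
for n in("scene","top"):
    cv2.imwrite(f"pics/{n}0.png",bot.camera(n))
    c=bot.calibration(n);print(n,c)
    for q in["cap_wide_tall_mid","cap_wide_short_mid","cap_slim_tall_mid","cap_slim_short_mid","cup1","stand_post","block","tape","driver"]:
        for r in bot.outline_of(q,n)[:5]:print(q,round(r["conf"],2),r["rect"])
print(bot.get_obs())
E
```

```text
scene {'K': array([[389.32775927,   0.        , 255.1598696 ],
       [  0.        , 389.32775927, 196.5656267 ],
       [  0.        ,   0.        ,   1.        ]]), 'dist_coeffs': array([-0.00953837,  0.        ,  0.        ,  0.        ,  0.        ]), 'position': array([0.88629722, 0.6417065 , 0.50556479]), 'orientation': array([ 0.22501255,  0.84356571, -0.47269542, -0.11968827])}
cap_wide_tall_mid 0.76 [290.0, 228.3, 21.0, 43.1]
cap_wide_short_mid 0.97 [225.3, 242.4, 19.5, 38.8]
cap_slim_tall_mid 0.91 [353.4, 260.3, 22.2, 45.5]
cap_slim_tall_mid 0.87 [364.9, 205.2, 16.3, 43.3]
cap_slim_short_mid 0.68 [259.8, 241.7, 16.4, 34.8]
cup1 0.96 [257.4, 259.1, 24.9, 26.9]
cup1 0.69 [150.2, 150.4, 116.4, 44.8]
cup1 0.68 [229.7, 265.9, 24.0, 20.0]
cup1 0.67 [279.3, 254.2, 39.0, 25.7]
cup1 0.58 [306.7, 254.6, 35.3, 19.8]
stand_post 0.64 [199.7, 259.9, 16.5, 29.9]
block 0.85 [148.2, 152.6, 117.1, 42.4]
block 0.44 [169.4, 206.7, 68.0, 35.2]
tape 0.64 [294.1, 190.3, 23.9, 20.2]
driver 0.84 [175.9, 208.2, 60.2, 31.9]
top {'K': array([[409.82427459,   0.        , 251.31260199],
       [  0.    
[... 875 characters left out ...]
joint_pos': array([1.21700155e+00, 2.40551702e-01, 5.00876149e-03, 1.33522599e+00,
       1.38969329e-05, 1.57081032e+00]), 'joint_vel': array([ 1.82368726e-03,  6.22291384e-05, -1.00433008e-03,  1.82826021e-03,
        2.02610606e-03, -1.52528683e-04]), 'tau': array([ 1.58021674e-03, -3.72214079e+01,  2.52698207e+01,  1.16250700e-03,
        1.25377705e-04, -3.37391299e-06]), 'eef_pos': array([0.1732239 , 0.46902765, 0.23933396]), 'tool_rot': array([ 1.75983115e-01,  9.84393185e-01,  1.47048509e-05, -4.42999065e-06]), 'ft_force': array([ 0.24432063, -0.83916222, -0.14828474]), 'ft_torque': array([ 0.00885211,  0.06657818, -0.01205425]), 'grasp_force': 0.0, 'grip_width': 0.08579046913128151}
```

```bash
python3 - <<'E'
import cv2
a=cv2.imread("pics/scene0.png")[140:340,130:400];b=cv2.imread("pics/top0.png")[90:290,110:390]
cv2.imwrite("pics/s1.png",cv2.resize(a,None,fx=2.9,fy=2.9,interpolation=2))
cv2.imwrite("pics/t1.png",cv2.resize(b,None,fx=2.85,fy=2.85,interpolation=2))
E
```

```text
(no output)
```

View pics/s1.png

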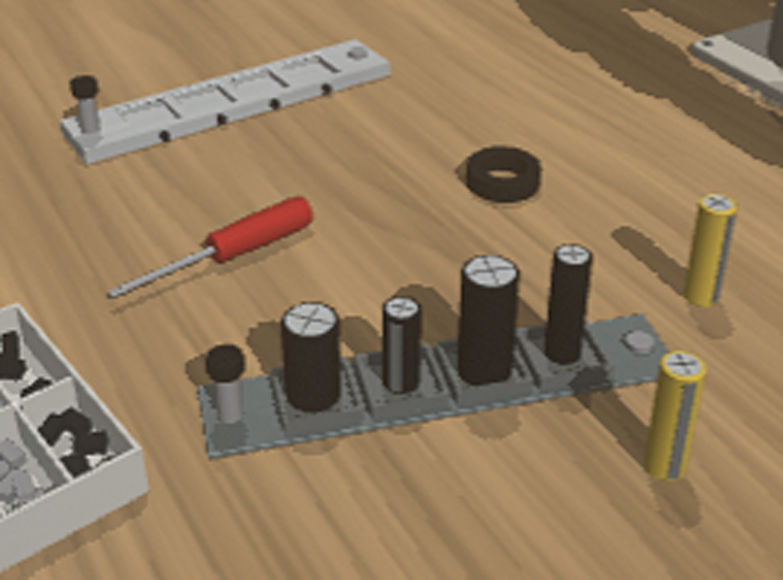

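View pics/t1.png

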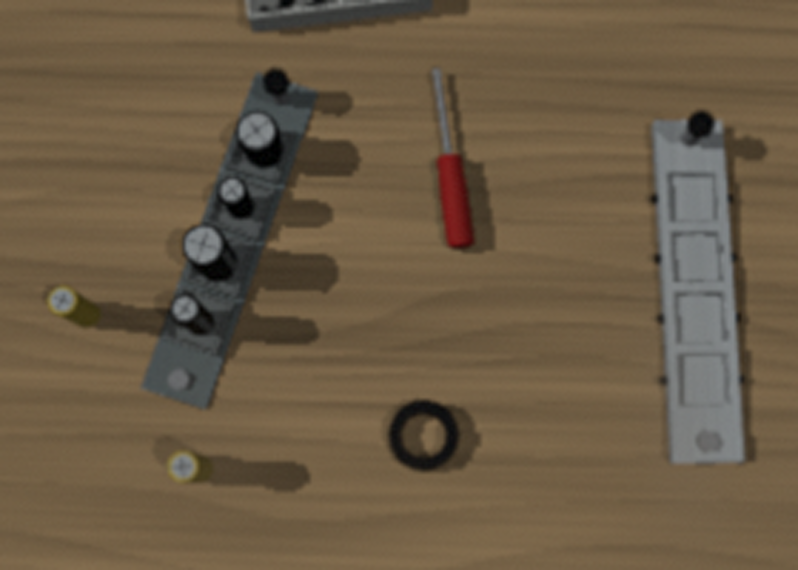

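The top view shows the stand's post at its far end (crop 276,82). From the post the order is wide-short (257,130), slim-short (232,190), wide-tall (204,244), slim-tall (185,308). The block's post is also at its far end (701,124), with bays at (693,196), (697,257), (701,319) and (704,379). The yellow look-alikes are at (62,300) and (183,466).

```bash
cat > h.py <<'E'
import numpy as np,cv2
from scipy.spatial.transform import Rotation as R
def ray(cal,px,z):
    d=cv2.undistortPoints(np.array(px,float).reshape(-1,1,2),cal["K"],cal["dist_coeffs"])[:,0]
    d=np.c_[d,np.ones(len(d))]@R.from_quat(cal["orientation"]).as_matrix().T
    p=cal["position"];z=np.broadcast_to(z,len(d))
    return p+d*((z-p[2])/d[:,2])[:,None]
def proj(cal,P):
    r=R.from_quat(cal["orientation"]).inv()
    return cv2.projectPoints(np.array(P,float),r.as_rotvec(),-r.apply(cal["position"]),cal["K"],cal["dist_coeffs"])[0][:,0]
E
python3 - <<'E'
from h import *
from workcell import bot
c=bot.calibration("top");s=bot.calibration("scene")
f=lambda l:[(110+u/2.85,90+v/2.85) for u,v in l]
g=lambda l:[(130+u/2.9,140+v/2.9) for u,v in l]
np.set_printoptions(precision=4,suppress=True)
print("caps top",ray(c,f([(257,130),(232,190),(204,244),(185,308)]),[.067,.067,.087,.087]))
print("caps scene",ray(s,g([(311,320),(402,308),(490,271),(572,255)]),[.067,.067,.087,.087]))
print("posts top",ray(c,f([(276,82),(701,124)]),[.05,.06]),"scene",ray(s,g([(226,360),(84,86)]),[.045,.055]))
print("yellow",ray(c,f([(62,300),(183,466)]),.08),ray(s,g([(717,204),(682,365)]),.08))
b=ray(c,f([(693,196),(697,257),(701,319),(704,379)]),.011);print("bays",b,np.diff(b,axis=0))
print("blk corners",ray(c,f([(652,122),(722,122),(745,462),(670,463)]),.014))
print("stand",ray(c,f([(260,72),(318,93),(209,408),(143,387)]),.004))
E
```

```text
caps top [[0.6532 0.1598 0.067 ]
 [0.5992 0.1785 0.067 ]
 [0.5472 0.1962 0.087 ]
 [0.4931 0.2089 0.087 ]]
caps scene [[0.6554 0.1606 0.067 ]
 [0.6019 0.1785 0.067 ]
 [0.5499 0.1962 0.087 ]
 [0.4964 0.2085 0.087 ]]
posts top [[ 0.7035  0.1475  0.05  ]
 [ 0.6711 -0.2268  0.06  ]] scene [[ 0.7059  0.1441  0.045 ]
 [ 0.6741 -0.2311  0.055 ]]
yellow [[0.4982 0.314  0.08  ]
 [0.3647 0.2046 0.08  ]] [[0.369  0.2047 0.08  ]
 [0.502  0.3136 0.08  ]]
bays [[ 0.6189 -0.2302  0.011 ]
 [ 0.5625 -0.2326  0.011 ]
 [ 0.5063 -0.235   0.011 ]
 [ 0.4529 -0.2366  0.011 ]] [[-0.0564 -0.0023  0.    ]
 [-0.0562 -0.0024  0.    ]
 [-0.0534 -0.0016  0.    ]]
blk corners [[ 0.687  -0.1934  0.014 ]
 [ 0.6891 -0.2582  0.014 ]
 [ 0.3808 -0.2708  0.014 ]
 [ 0.3788 -0.2048  0.014 ]]
stand [[0.7297 0.1687 0.004 ]
 [0.7103 0.1138 0.004 ]
 [0.4175 0.1987 0.004 ]
 [0.4343 0.2584 0.004 ]]
```

move_arm(
  deltas=[
    [1,0,0,0,0,0,-3.3],
    [1,-36,-10,0,0,0,0],
    [1,-36,-10,0,0,0,0],
    [1,-36,-10,0,0,0,0],
    [1,-36,-10,0,0,0,0],
    [1,-36,-10,0,0,0,0],
    [1,-36,-10,0,0,0,0],
    [1,-36,-10,0,0,0,0],
    [1,-36,-10,0,0,0,0],
    [1,-36,-10,0,0,0,0],
  ],
)

```text
clock: 1.83
eef_pos: [0.4583, 0.2871, 0.2394]
tool_rot: [0.148, 0.989, 0.0, 0.0]
ft_force: [0.7, 1.3, 0.5]
grip_width: 0.0856
grasp_force: 0.0
```

```bash
cat >> h.py <<'E'
def go(o,P,yaw=None):
    """shift in tool axes (mm) to world P and turn about z (deg) to y-axis heading yaw"""
    M=R.from_quat(o["tool_rot"]).as_matrix();d=M.T@(np.array(P)-o["eef_pos"])*1000
    h=np.degrees(np.arctan2(M[1,1],M[0,1]))
    return d.round(1),round(h,2),None if yaw is None else round(h-yaw,2)
E
python3 - <<'E'
from h import *
from workcell import bot
o=bot.get_obs();print(o["eef_pos"],go(o,[.6543,.160,.18],73))
cv2.imwrite("pics/w1.png",bot.camera("wrist"));c=bot.calibration("wrist");print(c["position"],c["K"][0])
print(proj(c,[[.654,.160,.067],[.6,.1785,.067],[.5485,.1962,.087],[.4947,.2088,.087]]).round(0))
for q in["cap_wide_tall_mid","cap_wide_short_mid","cap_slim_tall_mid","cap_slim_short_mid"]:
    for r in bot.outline_of(q,"wrist")[:5]:print(q,round(r["conf"],2),r["rect"])
E
```

```text
[0.45826398 0.2871013  0.2394492 ] (array([-224.6,  -64.3,   59.5]), np.float64(73.02), np.float64(0.02))
[0.38583161 0.3074341  0.3729323 ] [326.84437602   0.         249.58630094]
[[199. 348.]
 [198. 308.]
 [193. 276.]
 [186. 227.]]
cap_wide_tall_mid 0.73 [173.2, 231.4, 42.3, 66.5]
cap_wide_short_mid 0.91 [182.8, 308.8, 34.0, 54.3]
cap_slim_tall_mid 0.78 [171.7, 195.4, 33.1, 48.5]
cap_slim_tall_mid 0.77 [273.5, 175.0, 28.9, 44.3]
cap_slim_tall_mid 0.69 [115.0, 86.2, 49.9, 32.5]
cap_slim_short_mid 0.79 [185.1, 281.6, 26.2, 41.7]
```

View pics/w1.png

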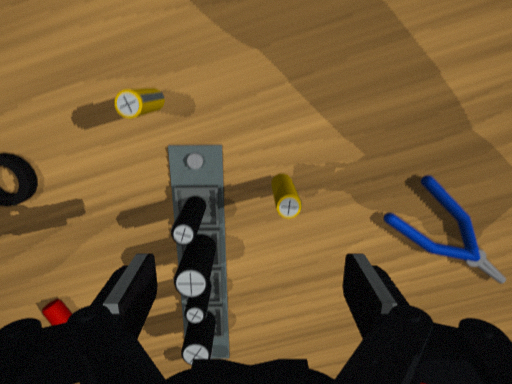

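The wrist view shows the tops from slim-tall (183,233), wide-tall (191,283), slim-short (195,314) to wide-short (196,352), a few pixels off the prediction. I'll re-measure with the arm settled.

```bash
python3 - <<'E'
from h import *
from workcell import bot
np.set_printoptions(precision=4,suppress=True)
c=bot.calibration("wrist");im=bot.camera("wrist");c2=bot.calibration("wrist");print(c2["position"]-c["position"],bot.get_obs()["joint_vel"])
cv2.imwrite("pics/w2.png",cv2.resize(im[180:384,150:240],None,fx=2.9,fy=2.9,interpolation=2))
g=cv2.cvtColor(im,cv2.COLOR_BGR2GRAY)
pts=[]
for u,v in [(196,352),(195,314),(191,283),(183,233)]:
    m=(im.min(2)>110).astype(np.uint8);m[:]*=1
    n,l,s,ce=cv2.connectedComponentsWithStats(cv2.morphologyEx(m,cv2.MORPH_CLOSE,np.ones((3,3))))
    k=min(range(1,n),key=lambda i:np.hypot(*(ce[i]-(u,v)))+(0 if s[i,4]>30 else 99));print(ce[k],s[k]);pts.append(ce[k])
print(ray(c,pts,[.067,.067,.087,.087]))
E
```

```text
[-0.0005  0.0004  0.0001] [ 0.0215 -0.0093 -0.0046 -0.0009 -0.0022 -0.0027]
[194.3953 353.5574] [183 346  25  19 296]
[194.4413 315.8268] [187 309  16  14 179]
[190.3143 284.0121] [176 272  29  25 579]
[182.9104 235.0522] [174 227  19  17 268]
[[0.6512 0.1594 0.067 ]
 [0.6006 0.1779 0.067 ]
 [0.5481 0.1961 0.087 ]
 [0.4942 0.2084 0.087 ]]
```

move_arm(
  deltas=[
    [1,-37,-10.5,0,0,0,0],
    [1,-37,-10.5,0,0,0,0],
    [1,-37,-10.5,0,0,0,0],
    [1,-37,-10.5,0,0,0,0],
    [1,-37,-10.5,0,0,0,0],
    [1,-38,-10.5,0,0,0,0],
    [1,0,0,25,0,0,0],
    [1,0,0,35,0,0,0],
    [1,0,0,20,0,0,0],
    [1,0,0,0,0,0,0],
  ],
)

```text
clock: 2.97
eef_pos: [0.6476, 0.1637, 0.153]
tool_rot: [0.147, 0.989, -0.002, -0.005]
ft_force: [-1.0, -0.4, -0.1]
grip_width: 0.0857
grasp_force: 0.0
```

```bash
python3 - <<'E'
from h import *
from workcell import bot
c=bot.calibration("wrist");im=bot.camera("wrist")
o=bot.get_obs();print(o["eef_pos"],go(o,[.654,.160,.032],73))
cv2.imwrite("pics/w3.png",im)
print(proj(c,[[.654,.160,.067],[.6,.1785,.067]]).round(0))
E
```

```text
[0.64888777 0.16413635 0.15624495] (array([ -6.9,  -2. , 124.2]), np.float64(73.17), np.float64(0.17))
[[249. 211.]
 [252. 132.]]
```

View pics/w3.png

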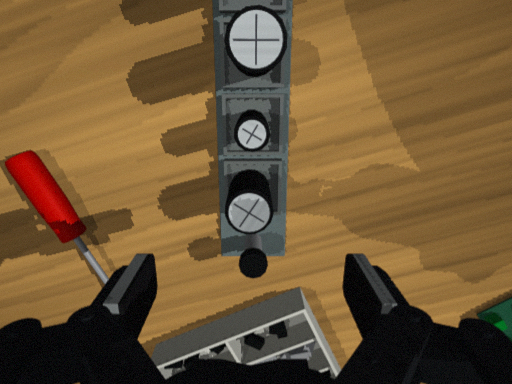

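The wide-short top is at (249,212) and slim-short at (252,132), both within a pixel of the prediction, so I'm descending.

move_arm(
  deltas=[
    [1,-6,-1.5,0,0,0,0],
    [1,0,0,25,0,0,0],
    [1,0,0,25,0,0,0],
    [1,0,0,20,0,0,0],
    [1,0,0,10,0,0,0],
    [1,0,0,0,0,0,0],
    [1,0,0,0,0,0,0],
    [1,0,0,0,0,0,0],
  ],
)

```text
clock: 3.68
eef_pos: [0.6587, 0.1605, 0.082]
tool_rot: [0.147, 0.989, 0.001, 0.002]
ft_force: [0.7, -0.2, 1.0]
grip_width: 0.0852
grasp_force: 0.0
```

```bash
python3 - <<'E'
from h import *
from workcell import bot
o=bot.get_obs();print(o["eef_pos"],o["tool_rot"],go(o,[.654,.160,.032],73))
E
```

```text
[0.65874949 0.16049941 0.08204278] [1.47362895e-01 9.89079967e-01 8.27410117e-04 2.07624292e-03] (array([ 4.6, -2. , 50. ]), np.float64(73.05), np.float64(0.05))
```

move_arm(
  deltas=[
    [1,4.6,-1.8,0,0,0,0],
    [1,0,0,15,0,0,0],
    [1,0,0,15,0,0,0],
    [1,0,0,12,0,0,0],
    [1,0,0,8,0,0,0],
    [1,0,0,0,0,0,0],
    [1,0,0,0,0,0,0],
    [1,0,0,0,0,0,0],
    [1,0,0,0,0,0,0],
  ],
)

```text
clock: 4.43
eef_pos: [0.653, 0.1596, 0.0304]
tool_rot: [0.148, 0.989, 0.0, 0.001]
ft_force: [-0.1, 0.4, -0.7]
grip_width: 0.0852
grasp_force: 0.0
```

```bash
python3 - <<'E'
from h import *
from workcell import bot
o=bot.get_obs();print(o["eef_pos"],o["tool_rot"],go(o,[.654,.160,.032],73))
E
```

```text
[0.65297295 0.15962619 0.03044566] [1.47572678e-01 9.89050712e-01 3.58195027e-04 9.30066140e-04] (array([-0.9,  0.7, -1.6]), np.float64(73.03), np.float64(0.03))
```

move_arm(
  deltas=[
    [0,-0.5,0.5,0,0,0,0],
    [0,0,0,0,0,0,0],
    [0,0,0,0,0,0,0],
    [0,0,0,0,0,0,0],
    [0,0,0,0,0,0,0],
    [0,0,0,0,0,0,0],
    [0,0,0,0,0,0,0],
    [0,0,0,0,0,0,0],
  ],
)

```text
clock: 5.1
eef_pos: [0.6531, 0.1599, 0.0298]
tool_rot: [0.148, 0.989, 0.0, 0.0]
ft_force: [0.4, 0.6, 2.2]
grip_width: 0.035
grasp_force: 59.7
```

move_arm(
  deltas=[
    [0,0,0,-8,0,0,0],
    [0,0,0,-16,0,0,0],
    [0,0,0,-22,0,0,0],
    [0,0,0,-22,0,0,-4],
    [0,0,0,-22,0,0,-5],
    [0,0,0,-16,0,0,-5],
    [0,0,0,-8,0,0,-4],
    [0,0,0,0,0,0,-1.2],
  ],
)

```text
clock: 5.77
eef_pos: [0.6539, 0.16, 0.1463]
tool_rot: [-0.02, 1.0, 0.0, 0.002]
ft_force: [-0.2, -0.8, -0.9]
grip_width: 0.035
grasp_force: 60.1
```

```bash
python3 - <<'E'
from h import *
from workcell import bot
o=bot.get_obs();print(o["grip_width"],o["eef_pos"],o["tool_rot"],go(o,[.618,-.2297,.14],92.2))
E
```

```text
0.03496158589096882 [0.65394534 0.16002717 0.14633052] [-2.04046862e-02  9.99789450e-01  3.83089446e-04  2.13503638e-03] (array([  51.8, -387.9,    5.8]), np.float64(92.34), np.float64(0.14))
```

move_arm(
  deltas=[
    [0,4,-15,0,0,0,0],
    [0,4,-28,0,0,0,0],
    [0,5,-38,0,0,0,0],
    [0,5,-38,0,0,0,0],
    [0,5,-38,0,0,0,0],
    [0,5,-38,0,0,0,0],
    [0,5,-38,0,0,0,0],
    [0,5,-38,0,0,0,0],
    [0,5,-38,0,0,0,0],
    [0,5,-38,0,0,0,0],
  ],
)

```text
clock: 6.6
eef_pos: [0.6169, -0.1903, 0.142]
tool_rot: [-0.019, 1.0, 0.0, -0.001]
ft_force: [-0.2, -0.4, -0.5]
grip_width: 0.0348
grasp_force: 60.1
```

move_arm(
  deltas=[
    [0,3,-26,0,0,0,0],
    [0,1,-15,0,0,0,0],
    [0,0,0,0,0,0,0],
    [0,0,0,0,0,0,0],
    [0,0,0,0,0,0,0],
    [0,0,0,0,0,0,0],
    [0,0,0,0,0,0,0],
  ],
)

```text
clock: 7.18
eef_pos: [0.6162, -0.2281, 0.1433]
tool_rot: [-0.021, 1.0, 0.0, -0.0]
ft_force: [0.1, -0.6, -0.2]
grip_width: 0.035
grasp_force: 60.1
```

```bash
python3 - <<'E'
from h import *
from workcell import bot
c=bot.calibration("wrist");im=bot.camera("wrist")
o=bot.get_obs();print(o["eef_pos"],o["tool_rot"],go(o,[.618,-.2297,.03],92.2))
a=np.radians(2.2);C=np.array([.536,-.233]);e=np.array([np.cos(a),np.sin(a)]);n=np.array([-e[1],e[0]])
for x in(82.5,27.5,-27.5,-82.5):
    m=C+e*x/1000
    q=proj(c,[[*(m+e*i*.022+n*j*.022),.014] for i,j in((1,1),(1,-1),(-1,-1),(-1,1))]);print(m,q.round(0).tolist())
    cv2.polylines(im,[q.round().astype(int)],True,(0,0,255),1)
cv2.imwrite("pics/w4.png",im)
E
```

```text
[ 0.61622662 -0.22826672  0.14333549] [-2.05512672e-02  9.99788792e-01  1.10634366e-04 -7.44636396e-05] (array([ -1.7,  -1.5, 113.3]), np.float64(92.36), np.float64(0.16))
[ 0.61843919 -0.22983301] [[274.0, 210.0], [223.0, 210.0], [222.0, 160.0], [275.0, 160.0]]
[ 0.56347973 -0.23194434] [[275.0, 147.0], [221.0, 147.0], [220.0, 91.0], [277.0, 91.0]]
[ 0.50852027 -0.23405566] [[277.0, 76.0], [220.0, 75.0], [218.0, 10.0], [279.0, 10.0]]
[ 0.45356081 -0.23616699] [[280.0, -7.0], [217.0, -7.0], [215.0, -83.0], [282.0, -83.0]]
```

View pics/w4.png

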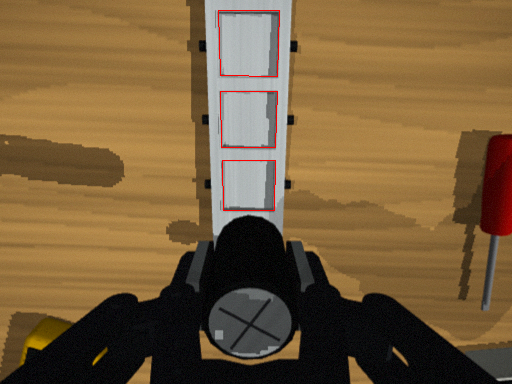

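The three nearest bays coincide with the red overlay to about 1 px, and the can is held upright with its top centred at about (250,322). Next I check its in-hand offset and descend.

```bash
python3 - <<'E'
from h import *
from workcell import bot
c=bot.calibration("wrist");o=bot.get_obs()
p=ray(c,[(250,322)],o["eef_pos"][2]+.037);print(p,go(o,p[0]))
E
```

```text
[[ 0.6176655  -0.22884404  0.18033549]] (array([ -1.4,  -0.6, -37. ]), np.float64(92.36), None)
```

move_arm(
  deltas=[
    [0,-1.5,-1.5,10,0,0,0],
    [0,0,0,20,0,0,0],
    [0,0,0,25,0,0,0],
    [0,0,0,20,0,0,0],
    [0,0,0,15,0,0,0],
    [0,0,0,8,0,0,0],
    [0,0,0,0,0,0,0],
    [0,0,0,0,0,0,0],
    [0,0,0,0,0,0,0],
    [0,0,0,0,0,0,0],
  ],
)

```text
clock: 8.07
eef_pos: [0.6186, -0.2318, 0.047]
tool_rot: [-0.019, 1.0, -0.001, 0.001]
ft_force: [-0.1, 0.1, -0.4]
grip_width: 0.0347
grasp_force: 60.1
```

```bash
python3 - <<'E'
from h import *
from workcell import bot
o=bot.get_obs();print(o["eef_pos"],o["tool_rot"],o["ft_force"],go(o,[.6182,-.2298,.0305],92.2))
E
```

```text
[ 0.61864623 -0.23177474  0.04695434] [-1.94848987e-02  9.99808931e-01 -5.88392092e-04  1.44686449e-03] [-0.12178861  0.12093214 -0.4064194 ] (array([ 0.4,  2. , 16.5]), np.float64(92.23), np.float64(0.03))
```

move_arm(
  deltas=[
    [0,1.3,2,0,0,0,0],
    [0,0,0,6,0,0,0],
    [0,0,0,5,0,0,0],
    [0,0,0,3,0,0,0],
    [0,0,0,0,0,0,0],
    [0,0,0,0,0,0,0],
    [0,0,0,0,0,0,0],
  ],
)

```text
clock: 8.65
eef_pos: [0.616, -0.2295, 0.0312]
tool_rot: [-0.019, 1.0, 0.0, -0.0]
ft_force: [0.7, 0.4, -0.7]
grip_width: 0.0349
grasp_force: 60.3
```

```bash
python3 - <<'E'
from h import *
from workcell import bot
o=bot.get_obs();print(o["eef_pos"],o["tool_rot"],o["ft_force"],go(o,[.6172,-.2298,.030],92.2))
E
```

```text
[ 0.61600015 -0.22945983  0.03116897] [-1.93909828e-02  9.99811969e-01  4.83663350e-05 -1.20491681e-04] [ 0.69831767  0.42462547 -0.69842105] (array([-1.2, -0.4,  1.2]), np.float64(92.22), np.float64(0.02))
```

move_arm(
  deltas=[
    [0,0,0,1,0,0,0],
    [0,-0.5,0,0.5,0,0,0],
    [0,0,0,0,0,0,0],
    [0.6,0,0,0,0,0,0],
    [0.8,0,0,0,0,0,0],
    [1,0,0,0,0,0,0],
    [1,0,0,0,0,0,0],
    [1,0,0,0,0,0,0],
    [1,0,0,-10,0,0,0],
    [1,0,0,-20,0,0,0],
  ],
)

```text
clock: 9.48
eef_pos: [0.6143, -0.2286, 0.0576]
tool_rot: [-0.019, 1.0, 0.001, -0.003]
ft_force: [-0.5, 0.2, 0.4]
grip_width: 0.0853
grasp_force: 0.0
```

move_arm(
  deltas=[
    [1,0,0,-30,0,0,0],
    [1,0,0,-35,0,0,0],
    [1,0,0,-20,0,0,0],
    [1,0,0,-5,0,0,0],
    [1,0,0,0,0,0,0],
  ],
)

```text
clock: 9.9
eef_pos: [0.6181, -0.23, 0.1533]
tool_rot: [-0.019, 1.0, -0.001, 0.003]
ft_force: [-0.1, -0.1, -0.7]
grip_width: 0.0854
grasp_force: 0.0
```

```bash
python3 - <<'E'
from h import *
from workcell import bot
c=bot.calibration("wrist");im=bot.camera("wrist")
o=bot.get_obs();print(o["eef_pos"],go(o,[.6015,.1785,.16],73))
print(proj(c,[[.6184,-.2298,.067]]))
cv2.imwrite("pics/w5.png",im)
E
```

```text
[ 0.61694549 -0.22952274  0.15085988] (array([ -0.5, 408.3,  -9.4]), np.float64(92.23), np.float64(19.23))
[[251.27588168 200.66239974]]
```

View pics/w5.png

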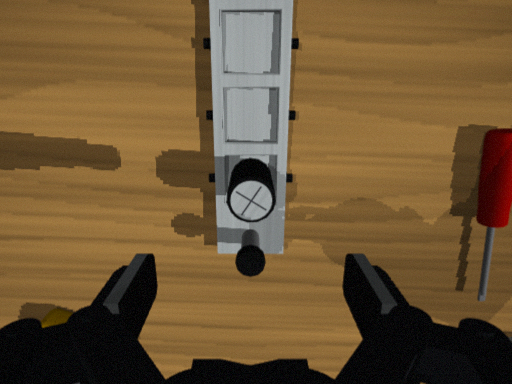

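The wide-short can stands in the bay nearest the post, its top at (251,200) as predicted. Next is the slim-short can.

move_arm(
  deltas=[
    [1,0,18,0,0,0,0],
    [1,0,32,0,0,0,0],
    [1,0,40,0,0,0,0],
    [1,0,40,0,0,0,0],
    [1,0,40,0,0,0,0],
    [1,0,40,0,0,0,0],
    [1,0,40,0,0,0,0],
    [1,0,40,0,0,0,0],
    [1,0,40,0,0,0,0],
    [1,0,34,0,0,0,0],
  ],
)

```text
clock: 10.78
eef_pos: [0.6004, 0.1367, 0.1473]
tool_rot: [-0.02, 1.0, -0.0, -0.002]
ft_force: [1.1, 0.6, -0.2]
grip_width: 0.0854
grasp_force: 0.0
```

move_arm(
  deltas=[
    [1,0,25,0,0,0,0],
    [1,0,15,0,0,0,4],
    [1,0,4,0,0,0,6],
    [1,0,0,0,0,0,6],
    [1,0,0,0,0,0,3.2],
    [1,0,0,0,0,0,0],
    [1,0,0,0,0,0,0],
    [1,0,0,0,0,0,0],
    [1,0,0,0,0,0,0],
  ],
)

```text
clock: 11.53
eef_pos: [0.6006, 0.178, 0.1491]
tool_rot: [0.147, 0.989, -0.0, -0.001]
ft_force: [0.1, 0.2, -0.8]
grip_width: 0.0851
grasp_force: 0.0
```

```bash
python3 - <<'E'
from h import *
from workcell import bot
o=bot.get_obs();print(o["eef_pos"],go(o,[.6003,.1782,.03],73))
E
```

```text
[0.60061553 0.177956   0.14905702] (array([  0.2,   0.2, 119.1]), np.float64(73.06), np.float64(0.06))
```

move_arm(
  deltas=[
    [1,0,0,12,0,0,0],
    [1,0,0,25,0,0,0],
    [1,0,0,28,0,0,0],
    [1,0,0,25,0,0,0],
    [1,0,0,15,0,0,0],
    [1,0,0,9,0,0,0],
    [1,0,0,3,0,0,0],
    [1,0,0,0,0,0,0],
    [1,0,0,0,0,0,0],
    [1,0,0,0,0,0,0],
  ],
)

```text
clock: 12.37
eef_pos: [0.6022, 0.1786, 0.0345]
tool_rot: [0.148, 0.989, 0.001, 0.001]
ft_force: [-0.5, -0.0, 0.3]
grip_width: 0.0853
grasp_force: 0.0
```

```bash
python3 - <<'E'
from h import *
from workcell import bot
o=bot.get_obs();print(o["eef_pos"],go(o,[.6003,.1782,.032],73))
E
```

```text
[0.60221715 0.17862647 0.03445842] (array([ 1.7, -1. ,  2.5]), np.float64(73.03), np.float64(0.03))
```

move_arm(
  deltas=[
    [1,1,0,1,0,0,0],
    [1,0,0,0,0,0,0],
    [0,0,0,0,0,0,0],
    [0,0,0,0,0,0,0],
    [0,0,0,0,0,0,0],
    [0,0,0,0,0,0,0],
    [0,0,0,0,0,0,0],
    [0,0,0,0,0,0,0],
    [0,0,0,0,0,0,0],
    [0,0,0,0,0,0,0],
  ],
)

```text
clock: 13.2
eef_pos: [0.6002, 0.1787, 0.032]
tool_rot: [0.148, 0.989, 0.0, 0.0]
ft_force: [0.6, 0.0, 1.2]
grip_width: 0.0236
grasp_force: 58.7
```

move_arm(
  deltas=[
    [0,0,0,-8,0,0,0],
    [0,0,0,-16,0,0,0],
    [0,0,0,-22,0,0,0],
    [0,0,0,-22,0,0,-4],
    [0,0,0,-22,0,0,-5],
    [0,0,0,-16,0,0,-5],
    [0,0,0,-8,0,0,-4],
    [0,0,0,0,0,0,-1.2],
    [0,4,-15,0,0,0,0],
    [0,4,-28,0,0,0,0],
  ],
)

```text
clock: 14.03
eef_pos: [0.5929, 0.1369, 0.1449]
tool_rot: [-0.021, 1.0, 0.0, -0.001]
ft_force: [0.5, -0.9, -1.3]
grip_width: 0.0238
grasp_force: 58.8
```

move_arm(
  deltas=[
    [0,5,-38,0,0,0,0],
    [0,5,-38,0,0,0,0],
    [0,5,-38,0,0,0,0],
    [0,5,-38,0,0,0,0],
    [0,5,-38,0,0,0,0],
    [0,5,-38,0,0,0,0],
    [0,5,-38,0,0,0,0],
    [0,5,-38,0,0,0,0],
    [0,3,-36,0,0,0,0],
    [0,1,-18,0,0,0,0],
  ],
)

```text
clock: 14.87
eef_pos: [0.5613, -0.2287, 0.1445]
tool_rot: [-0.016, 1.0, -0.0, -0.001]
ft_force: [0.1, 0.7, -0.9]
grip_width: 0.0237
grasp_force: 58.8
```

move_arm(
  deltas=[
    [0,0,-8,0,0,0,0],
    [0,0,0,0,0,0,0],
    [0,0,0,0,0,0,0],
    [0,0,0,0,0,0,0],
    [0,0,0,0,0,0,0],
    [0,0,0,0,0,0,0],
  ],
)

```text
clock: 15.37
eef_pos: [0.5642, -0.2305, 0.1458]
tool_rot: [-0.021, 1.0, 0.0, -0.0]
ft_force: [-0.6, 0.2, -0.3]
grip_width: 0.0237
grasp_force: 58.9
```

```bash
python3 - <<'E'
from h import *
from workcell import bot
o=bot.get_obs();print(o["grip_width"],o["eef_pos"],go(o,[.5635,-.2319,.032],92.2))
E
```

```text
0.023748532651457047 [ 0.5641846  -0.23052719  0.14582823] (array([  0.7,  -1.4, 113.8]), np.float64(92.36), np.float64(0.16))
```

move_arm(
  deltas=[
    [0,0.5,-1,10,0,0,0],
    [0,0,0,22,0,0,0],
    [0,0,0,25,0,0,0],
    [0,0,0,22,0,0,0],
    [0,0,0,15,0,0,0],
    [0,0,0,9,0,0,0],
    [0,0,0,4,0,0,0],
    [0,0,0,0,0,0,0],
    [0,0,0,0,0,0,0],
    [0,0,0,0,0,0,0],
  ],
)

```text
clock: 16.2
eef_pos: [0.5646, -0.2335, 0.0401]
tool_rot: [-0.02, 1.0, -0.001, 0.001]
ft_force: [0.9, 0.1, 0.1]
grip_width: 0.0238
grasp_force: 58.8
```

```bash
python3 - <<'E'
from h import *
from workcell import bot
o=bot.get_obs();print(o["ft_force"],o["eef_pos"],go(o,[.5635,-.2319,.032],92.2))
E
```

```text
[0.90951308 0.14571815 0.08366458] [ 0.56455872 -0.23349168  0.04014216] (array([1. , 1.6, 8.1]), np.float64(92.24), np.float64(0.04))
```

move_arm(
  deltas=[
    [0,0.5,1,3,0,0,0],
    [0,0,0,2.5,0,0,0],
    [0,0,0,1,0,0,0],
    [0,0,0,0,0,0,0],
    [0,0,0,0,0,0,0],
    [0,0,0,0,0,0,0],
  ],
)

```text
clock: 16.7
eef_pos: [0.563, -0.2322, 0.0324]
tool_rot: [-0.019, 1.0, -0.0, 0.0]
ft_force: [-0.6, 0.2, -0.8]
grip_width: 0.0235
grasp_force: 58.8
```

move_arm(
  deltas=[
    [0,0,0,0.5,0,0,0],
    [0,0,0,0,0,0,0],
    [0.5,0,0,0,0,0,0],
    [0.8,0,0,0,0,0,0],
    [1,0,0,0,0,0,0],
    [1,0,0,0,0,0,0],
    [1,0,0,0,0,0,0],
    [1,0,0,0,0,0,0],
    [1,0,0,-10,0,0,0],
    [1,0,0,-20,0,0,0],
  ],
)

```text
clock: 17.53
eef_pos: [0.5608, -0.2313, 0.0598]
tool_rot: [-0.019, 1.0, 0.001, -0.003]
ft_force: [-0.8, -0.3, -0.2]
grip_width: 0.0854
grasp_force: 0.0
```

move_arm(
  deltas=[
    [1,0,0,-30,0,0,0],
    [1,0,0,-35,0,0,0],
    [1,0,0,-20,0,0,0],
    [1,0,0,-10,0,0,0],
    [1,0,0,0,0,0,0],
    [1,0,0,0,0,0,0],
  ],
)

```text
clock: 18.03
eef_pos: [0.5628, -0.2321, 0.1568]
tool_rot: [-0.019, 1.0, -0.0, 0.0]
ft_force: [-0.6, -0.1, 0.2]
grip_width: 0.0856
grasp_force: 0.0
```

```bash
python3 - <<'E'
from h import *
from workcell import bot
c=bot.calibration("wrist");im=bot.camera("wrist")
o=bot.get_obs();print(o["eef_pos"],go(o,[.5480,.1961,.16],73))
print(proj(c,[[.5635,-.2319,.067],[.6184,-.2298,.067]]))
cv2.imwrite("pics/w6.png",im)
E
```

```text
[ 0.56209584 -0.23183683  0.15543046] (array([ -2.5, 428.2,  -4.2]), np.float64(92.23), np.float64(19.23))
[[251.0251812  200.09219563]
 [250.92783437 266.07996772]]
```

View pics/w6.png

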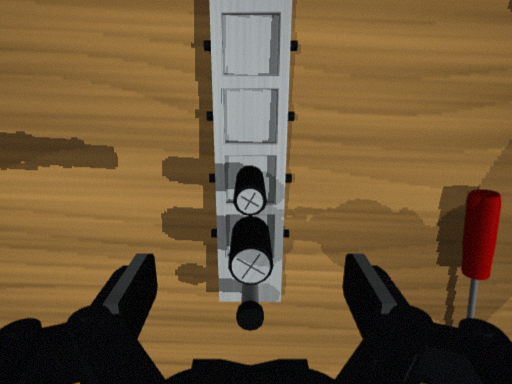

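Both cans stand as predicted, at (251,201) and (251,265). Now the wide-tall can.

move_arm(
  deltas=[
    [1,0,18,0,0,0,0],
    [1,0,32,0,0,0,0],
    [1,0,40,0,0,0,0],
    [1,0,40,0,0,0,0],
    [1,0,40,0,0,0,0],
    [1,0,40,0,0,0,0],
    [1,0,40,0,0,0,0],
    [1,0,40,0,0,0,0],
    [1,0,40,0,0,0,0],
    [1,0,38,0,0,0,0],
  ],
)

```text
clock: 18.92
eef_pos: [0.5467, 0.1373, 0.1543]
tool_rot: [-0.02, 1.0, -0.0, -0.002]
ft_force: [0.7, -0.4, -0.6]
grip_width: 0.0856
grasp_force: 0.0
```

move_arm(
  deltas=[
    [1,-1,34,0,0,0,0],
    [1,-1,20,0,0,0,4],
    [1,0,6,0,0,0,6],
    [1,0,0,0,0,0,6],
    [1,0,0,0,0,0,3.2],
    [1,0,0,0,0,0,0],
    [1,0,0,0,0,0,0],
    [1,0,0,0,0,0,0],
    [1,0,0,0,0,0,0],
  ],
)

```text
clock: 19.67
eef_pos: [0.5484, 0.1952, 0.156]
tool_rot: [0.147, 0.989, -0.0, -0.001]
ft_force: [1.0, -0.1, 0.2]
grip_width: 0.0854
grasp_force: 0.0
```

```bash
python3 - <<'E'
from h import *
from workcell import bot
o=bot.get_obs();print(o["eef_pos"],go(o,[.5482,.1961,.042],73))
E
```

```text
[0.54839542 0.19519247 0.15604506] (array([  0.3,   0.9, 114. ]), np.float64(73.05), np.float64(0.05))
```

move_arm(
  deltas=[
    [1,0,0,12,0,0,0],
    [1,0,0,25,0,0,0],
    [1,0,0,27,0,0,0],
    [1,0,0,24,0,0,0],
    [1,0,0,15,0,0,0],
    [1,0,0,8,0,0,0],
    [1,0,0,3,0,0,0],
    [1,0,0,0,0,0,0],
    [1,0,0,0,0,0,0],
    [1,0,0,0,0,0,0],
  ],
)

```text
clock: 20.5
eef_pos: [0.5499, 0.196, 0.0443]
tool_rot: [0.148, 0.989, 0.001, 0.001]
ft_force: [1.0, -0.5, 0.5]
grip_width: 0.0853
grasp_force: 0.0
```

move_arm(
  deltas=[
    [1,0,0,0,0,0,0],
    [0,0,0,0,0,0,0],
    [0,0,0,0,0,0,0],
    [0,0,0,0,0,0,0],
    [0,0,0,0,0,0,0],
    [0,0,0,0,0,0,0],
    [0,0,0,0,0,0,0],
    [0,0,0,0,0,0,0],
  ],
)

```text
clock: 21.17
eef_pos: [0.549, 0.1957, 0.0432]
tool_rot: [0.148, 0.989, 0.0, 0.0]
ft_force: [-0.1, 0.5, 2.5]
grip_width: 0.035
grasp_force: 59.8
```

move_arm(
  deltas=[
    [0,0,0,-8,0,0,0],
    [0,0,0,-16,0,0,0],
    [0,0,0,-22,0,0,0],
    [0,0,0,-22,0,0,-4],
    [0,0,0,-22,0,0,-5],
    [0,0,0,-16,0,0,-5],
    [0,0,0,-8,0,0,-4],
    [0,0,0,0,0,0,-1.2],
    [0,4,-15,0,0,0,0],
    [0,5,-28,0,0,0,0],
  ],
)

```text
clock: 22.0
eef_pos: [0.5407, 0.1535, 0.1557]
tool_rot: [-0.021, 1.0, 0.0, -0.001]
ft_force: [0.8, -0.8, -1.1]
grip_width: 0.0347
grasp_force: 59.9
```

move_arm(
  deltas=[
    [0,5,-39,0,0,0,0],
    [0,5,-39,0,0,0,0],
    [0,5,-39,0,0,0,0],
    [0,5,-39,0,0,0,0],
    [0,5,-39,0,0,0,0],
    [0,5,-39,0,0,0,0],
    [0,5,-39,0,0,0,0],
    [0,5,-39,0,0,0,0],
    [0,4,-38,0,0,0,0],
    [0,3,-22,0,0,0,0],
  ],
)

```text
clock: 22.83
eef_pos: [0.5066, -0.2252, 0.1554]
tool_rot: [-0.017, 1.0, -0.0, -0.001]
ft_force: [0.5, 0.5, -1.1]
grip_width: 0.0347
grasp_force: 60.0
```

move_arm(
  deltas=[
    [0,1,-12,0,0,0,0],
    [0,0,-4,0,0,0,0],
    [0,0,0,0,0,0,0],
    [0,0,0,0,0,0,0],
    [0,0,0,0,0,0,0],
    [0,0,0,0,0,0,0],
  ],
)

```text
clock: 23.33
eef_pos: [0.5088, -0.2357, 0.1568]
tool_rot: [-0.021, 1.0, 0.0, -0.0]
ft_force: [1.3, -0.0, -1.1]
grip_width: 0.0345
grasp_force: 60.0
```

```bash
python3 - <<'E'
from h import *
from workcell import bot
c=bot.calibration("wrist");im=bot.camera("wrist")
o=bot.get_obs();print(o["grip_width"],o["eef_pos"],go(o,[.5085,-.2341,.043],92.2))
print("expected top px",proj(c,[o["eef_pos"]+[0,0,.044]]),"1.5mm fwd",proj(c,[o["eef_pos"]+[0.0015,0,.044]]))
cv2.imwrite("pics/w7.png",im)
E
```

```text
0.03482300549435447 [ 0.50881858 -0.23586123  0.1568652 ] (array([  0.2,   1.7, 113.9]), np.float64(92.35), np.float64(0.15))
expected top px [[251.42307497 333.24564069]] 1.5mm fwd [[251.23740722 336.80893909]]
```

View pics/w7.png

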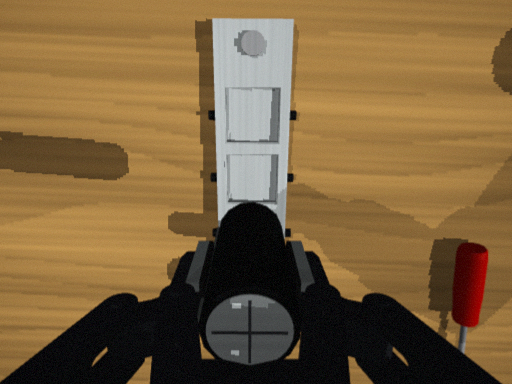

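The held wide-tall can is upright, top at about (250,331) and 1 mm from nominal, with the two remaining bays clear ahead. Descending.

move_arm(
  deltas=[
    [0,0,2,10,0,0,0],
    [0,0,0,22,0,0,0],
    [0,0,0,25,0,0,0],
    [0,0,0,20,0,0,0],
    [0,0,0,12,0,0,0],
    [0,0,0,7,0,0,0],
    [0,0,0,2,0,0,0],
    [0,0,0,0,0,0,0],
    [0,0,0,0,0,0,0],
    [0,0,0,0,0,0,0],
  ],
)

```text
clock: 24.22
eef_pos: [0.5094, -0.2356, 0.0599]
tool_rot: [-0.019, 1.0, -0.001, 0.001]
ft_force: [0.2, 0.2, -1.3]
grip_width: 0.0347
grasp_force: 60.0
```

```bash
python3 - <<'E'
from h import *
from workcell import bot
o=bot.get_obs();print(o["ft_force"],o["eef_pos"],go(o,[.509,-.2341,.043],92.2))
E
```

```text
[ 0.15500159  0.16336543 -1.30293194] [ 0.5093678  -0.23563923  0.05993953] (array([ 0.3,  1.6, 16.9]), np.float64(92.23), np.float64(0.03))
```

move_arm(
  deltas=[
    [0,0,1.3,3,0,0,0],
    [0,0,0,5,0,0,0],
    [0,0,0,4,0,0,0],
    [0,0,0,2,0,0,0],
    [0,0,0,1,0,0,0],
    [0,0,0,0,0,0,0],
    [0,0,0,0,0,0,0],
    [0,0,0,0,0,0,0],
  ],
)

```text
clock: 24.88
eef_pos: [0.5085, -0.2341, 0.0439]
tool_rot: [-0.019, 1.0, -0.0, 0.0]
ft_force: [-0.1, -0.1, -1.8]
grip_width: 0.0353
grasp_force: 60.3
```

move_arm(
  deltas=[
    [0,0,0,0.8,0,0,0],
    [0,0,0,0,0,0,0],
    [0,0,0,0,0,0,0],
    [0.5,0,0,0,0,0,0],
    [0.8,0,0,0,0,0,0],
    [1,0,0,0,0,0,0],
    [1,0,0,0,0,0,0],
    [1,0,0,0,0,0,0],
    [1,0,0,-10,0,0,0],
    [1,0,0,-20,0,0,0],
  ],
)

```text
clock: 25.72
eef_pos: [0.5064, -0.2331, 0.0713]
tool_rot: [-0.019, 1.0, 0.001, -0.003]
ft_force: [0.4, -0.4, -0.3]
grip_width: 0.0856
grasp_force: 0.0
```

move_arm(
  deltas=[
    [1,0,0,-30,0,0,0],
    [1,0,0,-35,0,0,0],
    [1,0,0,-20,0,0,0],
    [1,0,0,-10,0,0,0],
    [1,0,0,0,0,0,0],
    [1,0,0,0,0,0,0],
  ],
)

```text
clock: 26.22
eef_pos: [0.5083, -0.234, 0.1679]
tool_rot: [-0.019, 1.0, -0.0, 0.0]
ft_force: [-1.0, -0.4, -0.6]
grip_width: 0.0855
grasp_force: 0.0
```

```bash
python3 - <<'E'
from h import *
from workcell import bot
c=bot.calibration("wrist");im=bot.camera("wrist")
o=bot.get_obs();print(o["eef_pos"],go(o,[.4946,.2087,.16],73))
print(proj(c,[[.5085,-.2341,.087],[.5635,-.2319,.067],[.6184,-.2298,.067]]))
cv2.imwrite("pics/w8.png",im)
E
```

```text
[ 0.50758339 -0.23363354  0.16675673] (array([ -4.2, 442.5,   7.2]), np.float64(92.23), np.float64(19.23))
[[250.57013226 203.78361876]
 [250.56853913 258.36597077]
 [250.50876548 314.33114613]]
```

View pics/w8.png

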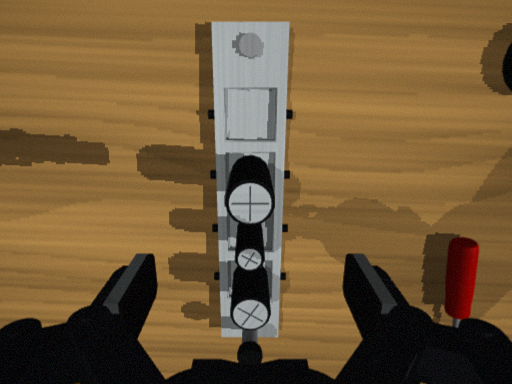

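Three cans stand as predicted, at (250,204), (250,259) and (250,314). The last is the slim-tall black can.

move_arm(
  deltas=[
    [1,0,18,0,0,0,0],
    [1,0,32,0,0,0,0],
    [1,0,40,0,0,0,0],
    [1,0,40,0,0,0,0],
    [1,0,40,0,0,0,0],
    [1,0,40,0,0,0,0],
    [1,0,40,0,0,0,0],
    [1,0,40,0,0,0,0],
    [1,0,40,0,0,0,0],
    [1,0,38,0,0,0,0],
  ],
)

```text
clock: 27.1
eef_pos: [0.4921, 0.1354, 0.1657]
tool_rot: [-0.02, 1.0, -0.001, -0.002]
ft_force: [0.4, -1.2, 0.6]
grip_width: 0.0855
grasp_force: 0.0
```

move_arm(
  deltas=[
    [1,-2,36,0,0,0,0],
    [1,-1,25,0,0,0,4],
    [1,0,13,0,0,0,6],
    [1,0,1,0,0,0,6],
    [1,0,0,0,0,0,3.2],
    [1,0,0,0,0,0,0],
    [1,0,0,0,0,0,0],
    [1,0,0,0,0,0,0],
    [1,0,0,0,0,0,0],
  ],
)

```text
clock: 27.85
eef_pos: [0.4949, 0.2083, 0.1673]
tool_rot: [0.147, 0.989, -0.0, -0.001]
ft_force: [-0.8, 0.6, 0.0]
grip_width: 0.0851
grasp_force: 0.0
```

```bash
python3 - <<'E'
from h import *
from workcell import bot
o=bot.get_obs();print(o["eef_pos"],go(o,[.4946,.2087,.042],73))
E
```

```text
[0.49494252 0.20827599 0.1672985 ] (array([  0.3,   0.4, 125.3]), np.float64(73.05), np.float64(0.05))
```

move_arm(
  deltas=[
    [1,0,0,15,0,0,0],
    [1,0,0,28,0,0,0],
    [1,0,0,30,0,0,0],
    [1,0,0,26,0,0,0],
    [1,0,0,15,0,0,0],
    [1,0,0,8,0,0,0],
    [1,0,0,3,0,0,0],
    [1,0,0,0,0,0,0],
    [1,0,0,0,0,0,0],
    [1,0,0,0,0,0,0],
  ],
)

```text
clock: 28.68
eef_pos: [0.4964, 0.2092, 0.0444]
tool_rot: [0.148, 0.989, 0.001, 0.001]
ft_force: [0.5, 0.4, -0.1]
grip_width: 0.0855
grasp_force: 0.0
```

move_arm(
  deltas=[
    [1,0,0,0,0,0,0],
    [0,0,0,0,0,0,0],
    [0,0,0,0,0,0,0],
    [0,0,0,0,0,0,0],
    [0,0,0,0,0,0,0],
    [0,0,0,0,0,0,0],
    [0,0,0,0,0,0,0],
    [0,0,0,0,0,0,0],
    [0,0,0,0,0,0,0],
  ],
)

```text
clock: 29.43
eef_pos: [0.4955, 0.2089, 0.0433]
tool_rot: [0.148, 0.989, 0.0, 0.0]
ft_force: [-0.4, 0.3, 1.2]
grip_width: 0.0235
grasp_force: 58.7
```

move_arm(
  deltas=[
    [0,0,0,-8,0,0,0],
    [0,0,0,-16,0,0,0],
    [0,0,0,-22,0,0,0],
    [0,0,0,-22,0,0,-4],
    [0,0,0,-22,0,0,-5],
    [0,0,0,-16,0,0,-5],
    [0,0,0,-8,0,0,-4],
    [0,0,0,0,0,0,-1.2],
    [0,4,-15,0,0,0,0],
    [0,5,-28,0,0,0,0],
  ],
)

```text
clock: 30.27
eef_pos: [0.4875, 0.1664, 0.1562]
tool_rot: [-0.021, 1.0, 0.0, -0.0]
ft_force: [0.3, -0.3, -1.0]
grip_width: 0.0235
grasp_force: 58.8
```

move_arm(
  deltas=[
    [0,5,-40,0,0,0,0],
    [0,5,-40,0,0,0,0],
    [0,5,-40,0,0,0,0],
    [0,5,-40,0,0,0,0],
    [0,5,-40,0,0,0,0],
    [0,5,-40,0,0,0,0],
    [0,5,-40,0,0,0,0],
    [0,5,-40,0,0,0,0],
    [0,5,-36,0,0,0,0],
    [0,4,-24,0,0,0,0],
  ],
)

```text
clock: 31.1
eef_pos: [0.4516, -0.2194, 0.1559]
tool_rot: [-0.017, 1.0, -0.0, -0.001]
ft_force: [1.1, -0.1, -0.9]
grip_width: 0.0235
grasp_force: 58.9
```

move_arm(
  deltas=[
    [0,1,-13,0,0,0,0],
    [0,0,-5,0,0,0,0],
    [0,0,0,0,0,0,0],
    [0,0,0,0,0,0,0],
    [0,0,0,0,0,0,0],
    [0,0,0,0,0,0,0],
  ],
)

```text
clock: 31.6
eef_pos: [0.4536, -0.2327, 0.157]
tool_rot: [-0.021, 1.0, 0.0, -0.0]
ft_force: [1.0, 0.1, -0.8]
grip_width: 0.0238
grasp_force: 58.9
```

```bash
python3 - <<'E'
from h import *
from workcell import bot
o=bot.get_obs();print(o["grip_width"],o["eef_pos"],go(o,[.4536,-.2362,.043],92.2))
E
```

```text
0.02384775738789741 [ 0.4536371  -0.23274965  0.15695414] (array([ 1.00e-01, -3.50e+00,  1.14e+02]), np.float64(92.35), np.float64(0.15))
```

move_arm(
  deltas=[
    [0,0,-2,10,0,0,0],
    [0,0,0,22,0,0,0],
    [0,0,0,25,0,0,0],
    [0,0,0,22,0,0,0],
    [0,0,0,14,0,0,0],
    [0,0,0,8,0,0,0],
    [0,0,0,3,0,0,0],
    [0,0,0,0,0,0,0],
    [0,0,0,0,0,0,0],
    [0,0,0,0,0,0,0],
  ],
)

```text
clock: 32.43
eef_pos: [0.4545, -0.2366, 0.0541]
tool_rot: [-0.02, 1.0, -0.001, 0.001]
ft_force: [0.3, -0.7, -0.7]
grip_width: 0.0238
grasp_force: 58.9
```

```bash
python3 - <<'E'
from h import *
from workcell import bot
o=bot.get_obs();print(o["ft_force"],o["eef_pos"],go(o,[.4536,-.2362,.043],92.2))
E
```

```text
[ 0.26282217 -0.74050045 -0.67784518] [ 0.45448656 -0.23658607  0.05407547] (array([ 0.9,  0.4, 11.1]), np.float64(92.24), np.float64(0.04))
```

move_arm(
  deltas=[
    [0,0,0,3,0,0,0],
    [0,0,0,3.5,0,0,0],
    [0,0,0,2,0,0,0],
    [0,0,0,1,0,0,0],
    [0,0,0,0,0,0,0],
    [0,0,0,0,0,0,0],
    [0,0,0,0,0,0,0],
  ],
)

```text
clock: 33.02
eef_pos: [0.4535, -0.2362, 0.0435]
tool_rot: [-0.019, 1.0, 0.0, -0.0]
ft_force: [0.2, -0.0, -0.5]
grip_width: 0.0238
grasp_force: 59.0
```

move_arm(
  deltas=[
    [0,0,0,0.5,0,0,0],
    [0,0,0,0,0,0,0],
    [0,0,0,0,0,0,0],
    [0.5,0,0,0,0,0,0],
    [0.8,0,0,0,0,0,0],
    [1,0,0,0,0,0,0],
    [1,0,0,0,0,0,0],
    [1,0,0,0,0,0,0],
    [1,0,0,-10,0,0,0],
    [1,0,0,-20,0,0,0],
  ],
)

```text
clock: 33.85
eef_pos: [0.4516, -0.2352, 0.0715]
tool_rot: [-0.019, 1.0, 0.001, -0.002]
ft_force: [-0.6, 0.8, 0.4]
grip_width: 0.0854
grasp_force: 0.0
```

move_arm(
  deltas=[
    [1,0,0,-30,0,0,0],
    [1,0,0,-35,0,0,0],
    [1,0,0,-30,0,0,0],
    [1,0,0,-20,0,0,0],
    [1,0,10,0,0,0,0],
    [1,0,30,0,0,0,0],
    [1,0,40,0,0,0,0],
    [1,0,40,0,0,0,0],
    [1,0,30,0,0,0,0],
    [1,0,10,0,0,0,0],
  ],
)

```text
clock: 34.68
eef_pos: [0.446, -0.0727, 0.1879]
tool_rot: [-0.021, 1.0, 0.001, -0.001]
ft_force: [-0.1, -0.1, 1.3]
grip_width: 0.0852
grasp_force: 0.0
```

```bash
python3 - <<'E'
from h import *
from workcell import bot
bot.camera("scene");im=bot.camera("scene")[140:340,130:400]
cv2.imwrite("pics/s2.png",cv2.resize(im,None,fx=2.9,fy=2.9,interpolation=2));print(bot.get_obs()["eef_pos"])
E
```

```text
[ 0.44686417 -0.07456508  0.18806098]
```

View pics/s2.png

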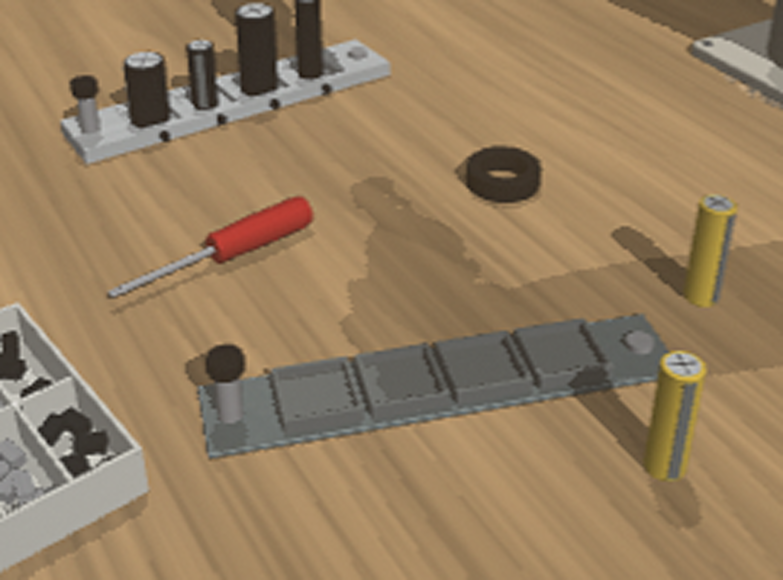

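All four cans stand upright in the bays in the right order, at (147,90), (202,75), (257,50) and (309,40). The tape, driver and yellow look-alikes have not moved.

```bash
python3 -c "
from workcell import bot
print(bot.job_done())"
```

```text
the job is handed in; nothing more can be done
None
```

All four capacitors stand upright in the measuring block's bays in their original order from the post, the tape and screwdriver were left where they lay, and the job is handed in.

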